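Stand the thin-walled flux bottle in its caddy

ROBOT

A 6-joint arm with a two-finger parallel gripper is mounted at the origin on a cart in front of the work surface, level with it; the furniture and walls round the work are solid. World frame = base frame: x ahead of the robot, y to its left, z up, the work surface at z = 0. Lengths are in m, angles in rad, forces in N, time in s.
With the tool pointing down it reaches from about 0.35 to 0.925 m from the base axis. Payload 6.4 kg.
Tool frame: the origin (TCP) lies midway between the tips of the shut fingers; the grasp point (between the pads) lies 19 mm behind it (r.tcp_to_grasp is the z of the grasp point in the tool frame, in m); z points along the fingers, y is the line along which they close (so a half turn about z gives the same grasp; the last joint's range is limited). The gripper opens to 94 mm and grips with 3 to 60 N. Pads are 16 mm wide; open, the fingers measure 119 mm over their backs; the gripper's body (75 mm by 177 mm) begins 78 mm behind the grasp point.
Start: joints at [0.986, 0.245, 1.558, -0, 1.339, -0.174], TCP at [0.26, 0.596, 0.205] pointing down, gripper open.
Joint ranges: [-3.13, 3.13], [-1.02, 2.26], [0.13, 2.54], [-0.95, 4.09], [0.21, 2.88], [-2.74, 2.74]. Speed limits (rad/s): [2.57, 2.57, 3.14, 3.14, 3.14, 3.14].

INTERFACE

Orientations are given as a 3x3 rotation matrix whose columns are the frame's x, y, z axes.
In Python, from workcell import r, snapshot, order, recognise, cut_out gives the robot as it stands.
- The arm moves only by the shell command python3 -m pendant 'ROWS' [OPENING] [FORCE]. ROWS is JSON, a list of rows, each an object with "slide": the shift along the world's x, y, z in mm, a list of three; "dr": the turn, a rotation vector about the world's x, y, z in rad, a list of three. In form: [{"slide": [dx, dy, dz], "dr": [rx, ry, rz]}, ...]. A call has 1 to 12 rows; each row shifts and turns the commanded pose from where the row before left it; what a row does not reach is not made up. A row lasts 1/10 s, in which the tool goes at most 50 mm and 8.59 degrees, less where a joint would pass 70% of its speed; a pose out of reach is approached as far as the arm can. A call with a gripper value outside its range is refused whole. OPENING is the opening, from -1 (shut) to 1 (fully open), set as the call begins (- or left out, the last holds). The fingers move at their own pace and stop on an object; FORCE is the grip in N (left out, the last holds). Time passes only in rows, so rows that do not move let the fingers close. It gives the time, the measured TCP pose, the force, the opening and the grip force at its end, in the units of the state.
- r.state(): the state, without advancing time (a new reading comes with each control period).
- snapshot(name): name is "scene" or "top" or "wrist"; returns a dict with "img" (384x512x3 uint8, red, green, blue), "camera_matrix" (3x3 intrinsics, pixels), "camera_from_world" (4x4, takes a point from world to camera coordinates); the wrist camera has in their place "hand_eye" (4x4, takes a point from camera to tool coordinates, whose origin is the TCP and whose axes are the flange's). Camera axes: x right, y down, z forward; pixel columns grow to the right and rows downward; lengths in m; the calibration is good to about 2 mm. A picture is of the moment at which its call begins: read the wrist's pose just before it. There is no depth.
- order.job_done(): hands the job in; it is judged then, once.
Trained networks look in the newest picture that a camera, given by its name, has taken for a name from the list of things; names that differ only in an ending like _2 or _b are one class to them, and where a whole thing is asked for, a point or a joint stands for the part that bears it (a point fixed in the world has none). Each returns a list of dicts, best first, with "p" (0 to 1); they miss things now and then, are a little off and sometimes report something else, mostly with a low value. They report only what shows in the picture. A call takes as long as a camera call. They do not tell look-alikes from the thing itself.
- recognise(camera, query): "location" ([x, y, z] in m, in world coordinates, good to about 4 mm: the middle of the surface that is visible of it).
- cut_out(camera, query): "region" (384x512 bool, what is visible of it).
The state is a dict: "time_s": time; "qpos": joint angles; "dq": joint speeds; "effort": joint torques, N m; "tool_pos": TCP position; "orientation": TCP orientation; "force": force on the tool from outside, world axes, zero at the start; "moment": the same for the moment, N m; "finger_gap": finger opening in m; "finger_force": force on a finger pad.
Only numpy, scipy, OpenCV 4.12 (cv2) and the standard library are available. Lean on these libraries where they do the work, as an engineer would, in place of code of your own. Each camera call takes 0.05 s, during which the arm holds its last target. There are 200 camera calls.

TASK

Put the brown needle-tipped flux bottle upright into the empty well of the bottle caddy and let go. Its wall is thin and breaks easily: hold it with a light grip, no more than about 12 N, and set it down softly rather than dropping or pressing it. Leave the jar, the tin, the tape and the solder reel where they are.

Things in the scene. Friction and masses are not known exactly. Their poses are not given: they have to be found in the camera images.
- flux_bottle_center (a point): brown round bottle, black cap with thin needle spout, 102 mm tall, about 80 g. Body 35 mm in diameter up to 60 mm above its foot, then shoulder, cap 20 and spout 8 mm wide. Point: on the axis, 51 mm above the underside, z up. Breaks if the fingers press it with more than about 15 N each or it meets the caddy with more than 20 N or falls over 10 mm. Grip the body 40 to 50 mm up.
- free_well (a point): centre of the floor (4 mm above the bench) of the empty well of the bottle caddy: a grey tray 136 x 70 mm on a steel plate 158 x 92 x 3 mm screwed to the bench, turned any way. It has two square wells, 62 x 62 mm inside, walls 4 mm, rim 24 mm above the bench. -y points to the other well (centre 66 mm away), x across the caddy, z up.
- tip_tin: round white lidded tin, 50 mm in diameter and 24 mm high, standing in the caddy's other well; origin at the centre of its underside. Stays there.
- solvent_jar_center (a point): bystander: a stout amber jar with a wide flat black lid and no spout, 46 mm in diameter, 75 mm tall, standing on the bench near the bottle; the two may have changed places. The point is its centre, half-way up. Stays where it is.
- heat_tape: bystander: roll of amber tape lying flat, 58 mm in diameter, 16 mm high; origin at the centre of its underside. Stays where it is.
- solder_spool: bystander: reel of solder with blue flanges, 60 mm in diameter, 48 mm high; origin under it, 30 mm from its axis. Stays where it is.
Things that resemble listed ones, but are neither listed nor needed, are in the scene too. Leave any green or yellow look-alike of the part that bears flux_bottle_center alone.

How it is judged:
By the outcome, as a careful person would: the job done as asked, in the order asked, and still so for the second after the job is handed in, with the robot touching nothing.
It also fails if it takes over 42 s, if anything falls off the work surface, if the arm or the gripper's body presses on something with over 40 N, if the wrist force passes 120 N, or if a joint passes its speed limit or range.

## Working session

There is one attempt and no reset: what is moved stays moved. The work goes in short steps, Python scripts to look and compute and a shell command to move; the robot and the scene stay as the last step left them, time stands still between calls to the robot, and variables do not carry over. Pictures are saved under pics/ and viewed, at most 10 in all, crops included, and the job is handed in when it is done.

```bash
mkdir -p pics; cat > h.py <<'E'
from workcell import r, snapshot, order, recognise, cut_out
import numpy as np, cv2
def save(c,n):
    s=snapshot(c); cv2.imwrite('pics/'+n,s['img'][:,:,::-1]); return s
def px(s,p):
    q=s['camera_from_world']@np.r_[p,1]; u=s['camera_matrix']@q[:3]; return u[:2]/u[2]
def onplane(s,uv,z):
    T=np.linalg.inv(s['camera_from_world']); d=T[:3,:3]@np.linalg.inv(s['camera_matrix'])@np.r_[uv,1]; o=T[:3,3]
    return o+d*(z-o[2])/d[2]
E
python3 - <<'E'
from h import *
np.set_printoptions(precision=4,suppress=True)
S={}
for c in ['scene','top']:
    s=save(c,c+'1.png')
    print(c,np.linalg.inv(s['camera_from_world'])[:3,3])
    for q in ['flux_bottle_center','free_well','tip_tin','solvent_jar_center','heat_tape','solder_spool']:
        for d in recognise(c,q)[:4]: print(q,round(d['p'],2),np.array(d['location']),px(s,d['location']).round())
st=r.state();print(st['time_s'],st['tool_pos'],st['orientation'],st['finger_gap'],r.tcp_to_grasp)
E
```

```text
scene [-0.1915 -0.5431  0.7843]
flux_bottle_center 0.96 [ 0.4894 -0.3097  0.049 ] [333. 257.]
flux_bottle_center 0.78 [ 0.5741 -0.3154  0.0452] [349. 237.]
flux_bottle_center 0.75 [ 0.5331 -0.2385  0.0473] [314. 235.]
flux_bottle_center 0.64 [ 0.4868 -0.3779  0.0441] [360. 271.]
free_well 0.54 [ 0.5209 -0.1493  0.0465] [280. 225.]
solvent_jar_center 0.85 [ 0.522  -0.1502  0.0462] [280. 225.]
heat_tape 0.54 [ 0.6822 -0.1933  0.0142] [322. 207.]
solder_spool 0.64 [0.7052 0.1941 0.0347] [216. 157.]
top [ 0.4039 -0.0295  1.3931]
flux_bottle_center 0.72 [ 0.4918 -0.371   0.055 ] [373. 239.]
flux_bottle_center 0.62 [ 0.4951 -0.2991  0.0563] [348. 238.]
flux_bottle_center 0.55 [ 0.5753 -0.3054  0.0589] [350. 211.]
free_well 0.7 [0.5439 0.263  0.0052] [162. 225.]
tip_tin 0.58 [0.5253 0.2284 0.0278] [172. 230.]
solvent_jar_center 0.73 [ 0.5298 -0.1427  0.0744] [296. 226.]
heat_tape 0.47 [ 0.6889 -0.2003  0.016 ] [312. 177.]
heat_tape 0.43 [0.7087 0.1985 0.0434] [182. 170.]
0.7 [0.2596 0.5959 0.2055] [[-0.9168  0.3993  0.    ]
 [ 0.3993  0.9168  0.0001]
 [ 0.      0.0001 -1.    ]] 0.0940482400517145 -0.0188
```

```bash
python3 -c "
import cv2,numpy as np
a=cv2.imread('pics/scene1.png');b=cv2.imread('pics/top1.png')
cv2.imwrite('pics/s1b.png',cv2.resize(a,(800,600)));cv2.imwrite('pics/t1b.png',cv2.resize(b,(800,600)))"
```

```text
(no output)
```

View pics/s1b.png

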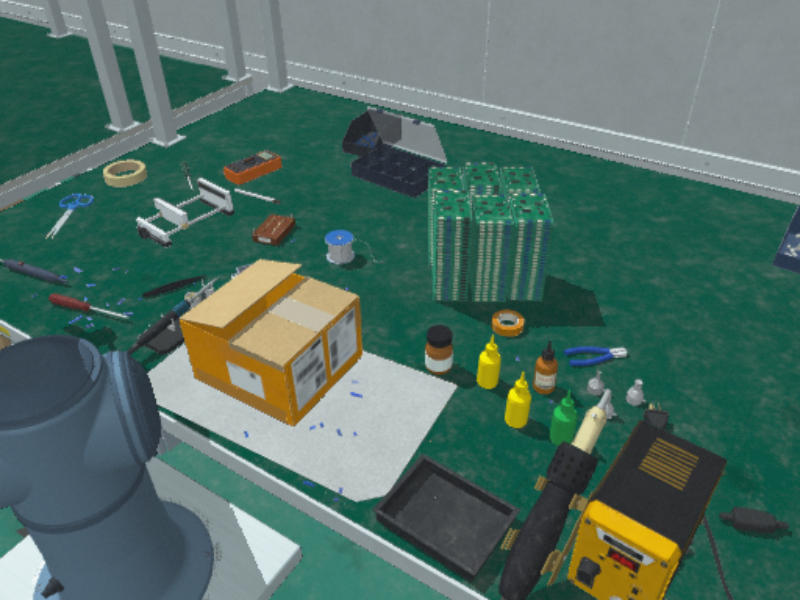

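View pics/t1b.png

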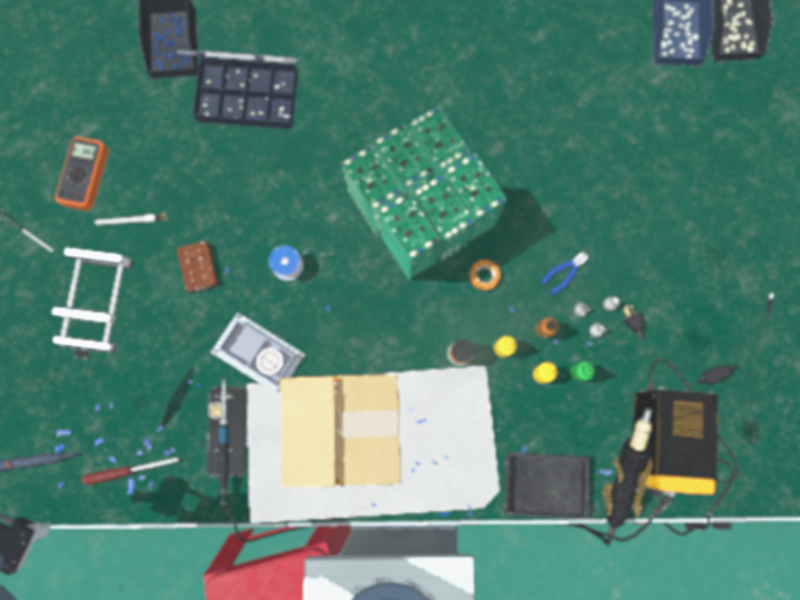

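The brown bottle is at scene (545,368) and top (547,327), i.e. near (0.575,-0.31). A yellow and a green look-alike stand next to it, and the jar is at scene (438,350). The caddy is at top (257,350), tucked against the cardboard box, with the tin at (270,360). I'll check the box height and hand-eye next.

```bash
python3 - <<'E'
from h import *
np.set_printoptions(precision=4,suppress=True)
s=snapshot('scene');t=snapshot('top');w=snapshot('wrist');k=.64
print(w['hand_eye'],w['camera_matrix'])
def H(b,tp):
    p=onplane(s,np.array(b)*k,0)
    zs=np.arange(0,.4,.002); e=[np.linalg.norm(px(s,[p[0],p[1],z])-np.array(tp)*k) for z in zs]
    print(p,zs[np.argmin(e)],min(e))
H((293,417),(290,352));H((362,345),(358,295));H((437,297),(433,185));H((545,298),(548,200))
for uv in [(283,378),(400,375),(280,485),(410,275)]: print(uv,onplane(t,np.array(uv)*k,.15))
for uv in [(243,343),(270,360),(238,315),(303,353),(213,350)]: print(uv,onplane(t,np.array(uv)*k,.02))
print('nozzles');
for uv in [(580,310),(598,330),(612,303),(632,318)]: print(onplane(t,np.array(uv)*k,.02))
E
```

```text
[[ 0.0009 -0.9688 -0.248   0.072 ]
 [ 1.      0.0007  0.0006 -0.0011]
 [-0.0004 -0.248   0.9688 -0.1789]
 [ 0.      0.      0.      1.    ]] [[346.0272   0.     252.873 ]
 [  0.     346.0272 186.5264]
 [  0.       0.       1.    ]]
[ 0.3164 -0.0084  0.    ] 0.134 4.655804816654841
[ 0.512  -0.0024  0.    ] 0.11 0.6553813800086987
[ 0.7017 -0.045   0.    ] 0.24 4.557575953742296
[ 0.8076 -0.222   0.    ] 0.21 7.534219337460334
(283, 378) [0.4823 0.1795 0.15  ]
(400, 375) [ 0.4855 -0.026   0.15  ]
(280, 485) [0.2994 0.1814 0.15  ]
(410, 275) [ 0.6648 -0.0455  0.15  ]
(243, 343) [0.5595 0.2806 0.02  ]
(270, 360) [0.5257 0.2272 0.02  ]
(238, 315) [0.6149 0.2919 0.02  ]
(303, 353) [0.5387 0.1632 0.02  ]
(213, 350) [0.5463 0.3387 0.02  ]
nozzles
[ 0.6186 -0.382   0.02  ]
[ 0.5785 -0.4154  0.02  ]
[ 0.632  -0.4461  0.02  ]
[ 0.6017 -0.4838  0.02  ]
```

```bash
python3 -m pendant '[{"slide":[10,-12,30]},{"slide":[20,-24,30]},{"slide":[25,-30,20]},{"slide":[25,-30,20]},{"slide":[25,-30,10]},{"slide":[30,-35,5]},{"slide":[30,-35,5]},{"slide":[30,-35,5]},{"slide":[30,-35,0]},{"slide":[30,-35,0]},{"slide":[25,-30,0]},{"slide":[5,-5,0]}]' 
cat >> h.py <<'E'
def wrist(n):
    st=r.state(); s=save('wrist',n)
    T=np.eye(4);T[:3,:3]=st['orientation'];T[:3,3]=st['tool_pos']
    s['camera_from_world']=np.linalg.inv(T@s['hand_eye']); return s
E
python3 - <<'E'
from h import *
np.set_printoptions(precision=4,suppress=True)
s=wrist('w1.png')
for q in ['free_well','tip_tin']:
    for d in recognise('wrist',q)[:3]: print(q,round(d['p'],2),np.array(d['location']),px(s,d['location']).round())
    for d in cut_out('wrist',q)[:1]:
        m=d['region']; c=np.argwhere(m).mean(0)[::-1]; print(d['p'],m.sum(),c,onplane(s,c,.004),onplane(s,c,.028)); print(cv2.minAreaRect(np.argwhere(m)[:,::-1].astype(np.float32)))
E
```

```text
validation failed for argument at $[0]...
```

View pics/w1.png

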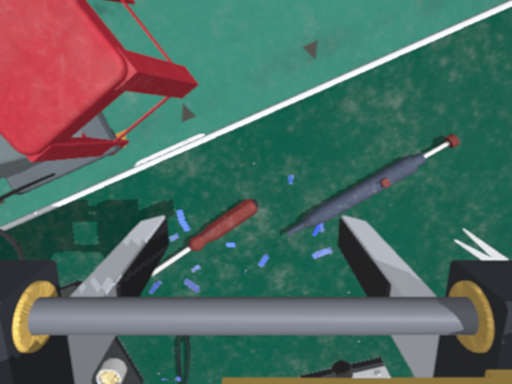

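The move was refused because every row needs "dr". The picture is still from the start pose, showing the fingers and a screwdriver but no caddy. I'll resend it.

```bash
python3 -m pendant '[{"slide":[10,-12,30],"dr":[0,0,0]},{"slide":[20,-24,30],"dr":[0,0,0]},{"slide":[25,-30,20],"dr":[0,0,0]},{"slide":[25,-30,20],"dr":[0,0,0]},{"slide":[25,-30,10],"dr":[0,0,0]},{"slide":[30,-35,5],"dr":[0,0,0]},{"slide":[30,-35,5],"dr":[0,0,0]},{"slide":[30,-35,5],"dr":[0,0,0]},{"slide":[30,-35,0],"dr":[0,0,0]},{"slide":[30,-35,0],"dr":[0,0,0]},{"slide":[25,-30,0],"dr":[0,0,0]},{"slide":[5,-5,0],"dr":[0,0,0]}]' 
cat > lookc.py <<'E'
from h import *
import sys
np.set_printoptions(precision=4,suppress=True)
s=wrist(sys.argv[1])
for q in ['free_well','tip_tin']:
    for d in recognise('wrist',q)[:3]: print(q,round(d['p'],2),np.array(d['location']),px(s,d['location']).round())
    for d in cut_out('wrist',q)[:1]:
        m=d['region']; c=np.argwhere(m).mean(0)[::-1]; print(d['p'],m.sum(),c,onplane(s,c,.004),onplane(s,c,.028)); print(cv2.minAreaRect(np.argwhere(m)[:,::-1].astype(np.float32)))
E
python3 lookc.py w2.png
```

```text
time_s: 2.3
tool_pos: [0.5466, 0.2568, 0.3302]
orientation: [[-0.915, 0.404, -0.0], [0.404, 0.915, -0.001], [-0.0, -0.001, -1.0]]
force: [-0.8, 0.1, -0.2]
finger_gap: 0.0942
finger_force: 0.0
free_well 0.78 [0.5458 0.2634 0.0067] [258. 147.]
0.85 5852 [253.92   144.1504] [0.5408 0.2598 0.004 ] [0.5379 0.261  0.028 ]
((249.971435546875, 144.50262451171875), (110.38725280761719, 64.16407012939453), 8.806793212890625)
0.65 1023 [227.3998 143.4585] [0.5243 0.2248 0.004 ] [0.5222 0.2277 0.028 ]
((227.5, 143.5), (35.0, 35.0), 90.0)
```

View pics/w2.png

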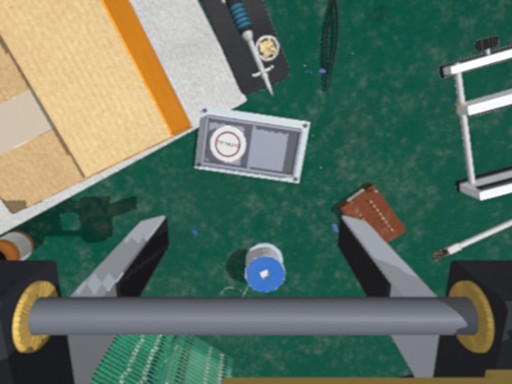

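The caddy is at pixels (195-309, 109-182). The tin is at (228,143) and the empty well at (270,150). I'll fit its pose from the plate corners.

```bash
cat > fit.py <<'E'
from h import *
np.set_printoptions(precision=4,suppress=True)
s=wrist('w3.png')
C=[onplane(s,np.array(u),.003)[:2] for u in [(203,109),(309,122),(300,182),(195,170)]]
C=np.array(C); print(C, np.linalg.norm(np.diff(np.r_[C,C[:1]],axis=0),axis=1))
c=C.mean(0); d=(C[1]+C[2]-C[0]-C[3]); d/=np.linalg.norm(d); print('centre',c,'yaw',np.degrees(np.arctan2(d[1],d[0])),'well',c+.033*d,'tin',c-.033*d, px(s,np.r_[c+.033*d,.004]))
# grey mask fit: whole plate outline
img=s['img']; 
im=cv2.resize(img[90:200,170:330],(800,550),interpolation=cv2.INTER_CUBIC)
n=np.array([-d[1],d[0]])
def drw(P,z,col):
    q=[((px(s,np.r_[p,z])-[170,90]+.5)*5).astype(int) for p in P]; cv2.polylines(im,[np.array(q)],True,col,1)
rect=lambda o,a,b:[o+d*a+n*b,o+d*a-n*b,o-d*a-n*b,o-d*a+n*b]
drw(rect(c,.079,.046),.003,(255,0,0)); drw(rect(c,.068,.035),.024,(0,255,0)); drw(rect(c+.033*d,.031,.031),.004,(255,255,0))
cv2.imwrite('pics/fit.png',im[:,:,::-1])
E
python3 fit.py
```

```text
[[0.463  0.2176]
 [0.5402 0.35  ]
 [0.618  0.3055]
 [0.5386 0.1684]] [0.1533 0.0896 0.1584 0.0901]
centre [0.5399 0.2604] yaw 59.83927918615834 well [0.5565 0.2889] tin [0.5234 0.2318] [274.2325 149.1701]
```

View pics/fit.png

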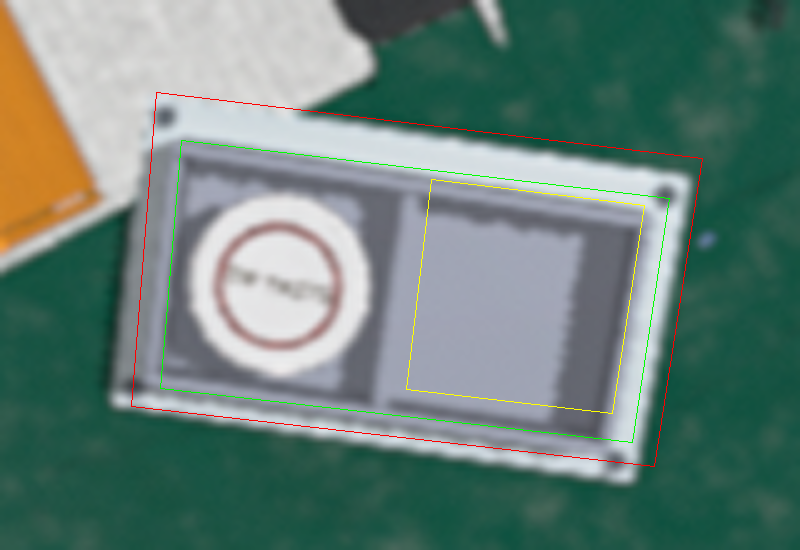

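The overlay sits about 3 px off, so I'll redo it with corners read from this crop: (148,100), (695,172), (635,483), (112,405). I'll print the result and start toward the bottle.

```bash
sed -i 's/\[(203,109),(309,122),(300,182),(195,170)\]/[(199.1,109.5),(308.5,123.9),(296.5,186.1),(191.9,170.5)]/; s/w3.png/w4.png/; s/fit.png/fit2.png/' fit.py; python3 fit.py
```

```text
[[0.4615 0.2122]
 [0.5425 0.3485]
 [0.6219 0.2985]
 [0.5375 0.1639]] [0.1585 0.0938 0.1588 0.0901]
centre [0.5409 0.2558] yaw 58.59059359263051 well [0.5581 0.2839] tin [0.5237 0.2276] [271.4194 151.445 ]
```

View pics/fit2.png

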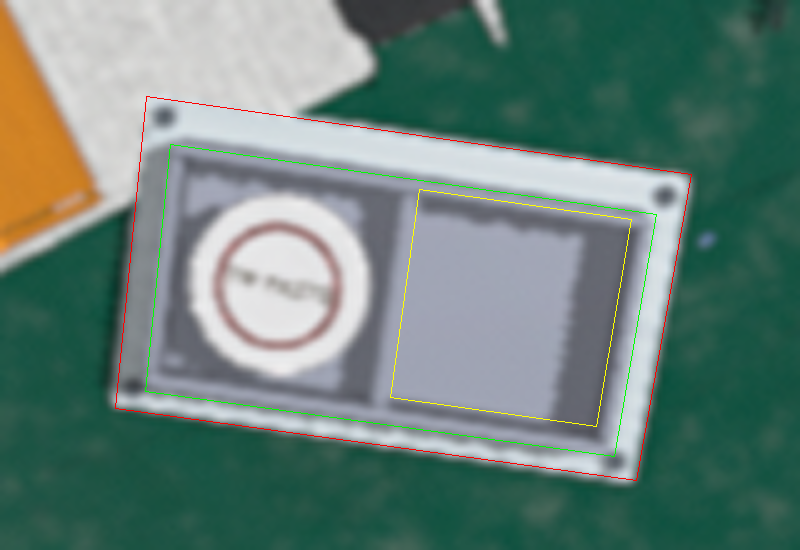

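The overlay now matches: well centre (0.558,0.284), yaw 59°. Next I'll go over the bottle, turning the finger line to about 30°.

```bash
python3 -m pendant '[{"slide":[2,-35,0],"dr":[0,0,-0.03]},{"slide":[2,-48,0],"dr":[0,0,-0.06]},{"slide":[2,-48,0],"dr":[0,0,-0.06]},{"slide":[2,-48,0],"dr":[0,0,-0.06]},{"slide":[2,-48,0],"dr":[0,0,-0.06]},{"slide":[3,-48,0],"dr":[0,0,-0.06]},{"slide":[3,-48,0],"dr":[0,0,-0.06]},{"slide":[3,-48,0],"dr":[0,0,-0.06]},{"slide":[3,-48,0],"dr":[0,0,-0.06]},{"slide":[3,-48,0],"dr":[0,0,-0.06]},{"slide":[3,-48,-20],"dr":[0,0,-0.06]},{"slide":[2,-35,-20],"dr":[0,0,0]}]' 
python3 - <<'E'
from h import *
np.set_printoptions(precision=4,suppress=True)
s=wrist('w5.png')
for d in recognise('wrist','flux_bottle_center')[:5]: print(round(d['p'],2),np.array(d['location']),px(s,d['location']).round())
for d in cut_out('wrist','flux_bottle_center')[:5]:
    m=d['region']; c=np.argwhere(m).mean(0)[::-1]; print(d['p'],m.sum(),c,s['img'][m].mean(0))
print(px(s,[.575,-.31,.0]),px(s,[.575,-.31,.06]),px(s,[.575,-.31,.102]))
E
```

```text
time_s: 3.85
tool_pos: [0.575, -0.2899, 0.2917]
orientation: [[-0.505, 0.863, 0.002], [0.863, 0.505, -0.001], [-0.002, 0.001, -1.0]]
force: [0.3, -0.6, -0.2]
finger_gap: 0.0942
finger_force: 0.0
0.8 [ 0.5007 -0.3698  0.0539] [169. 183.]
0.73 [ 0.5766 -0.3086  0.0581] [247. 172.]
0.73 [ 0.5476 -0.2282  0.0585] [260. 101.]
0.71 [ 0.4947 -0.3015  0.0562] [190. 133.]
0.96 864 [166.8067 182.7998] [ 62.8391 184.7685  94.8241]
0.65 818 [191.3594 133.6161] [243.28   232.4377  66.077 ]
0.63 746 [249.4129 173.3016] [155.6555 106.13    61.6032]
0.61 698 [257.4083 102.5   ] [242.1734 231.7249  66.6605]
[245.7945 163.8601] [244.9298 173.0669] [244.1666 181.1915]
```

View pics/w5.png

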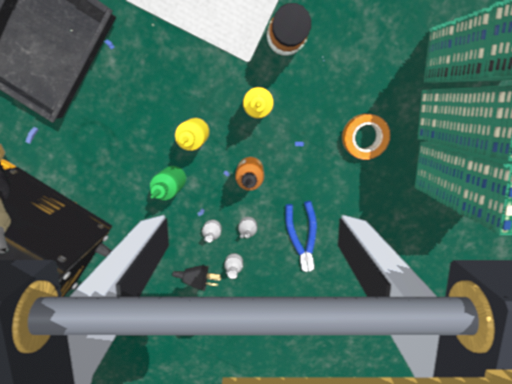

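The brown bottle is at (249,173), with yellow at (190,134) and (258,102) and green at (168,183). The finger line has free space on both sides. I'll close in, reduce the opening and fit the mask.

```bash
python3 -m pendant '[{"slide":[1,-6,-30],"dr":[0,0,0]},{"slide":[2,-6,-40],"dr":[0,0,0]},{"slide":[0,-5,-40],"dr":[0,0,0]},{"slide":[0,0,-10],"dr":[0,0,0]},{"slide":[0,0,0],"dr":[0,0,0]},{"slide":[0,0,0],"dr":[0,0,0]}]' 0.36
cat > fitb.py <<'E'
from h import *
from scipy.optimize import minimize
import sys
np.set_printoptions(precision=4,suppress=True)
s=wrist(sys.argv[1])
th=np.linspace(0,2*np.pi,40,endpoint=False)
def sil(xy):
    m=np.zeros((384,512),np.uint8)
    for r0,z0,r1,z1 in [(.0175,0,.0175,.06),(.0175,.06,.010,.07),(.010,.07,.010,.085),(.004,.085,.004,.102)]:
        P=[px(s,[xy[0]+R*np.cos(t),xy[1]+R*np.sin(t),z]) for R,z in((r0,z0),(r1,z1)) for t in th]
        cv2.fillConvexPoly(m,cv2.convexHull(np.array(P,np.float32)).round().astype(np.int32),1)
    return m>0
rs=recognise('wrist','flux_bottle_center')
for d in rs[:5]: print(round(d['p'],2),np.array(d['location']))
for d in cut_out('wrist','flux_bottle_center'):
    m=d['region']; c=s['img'][m].mean(0)
    if c[1]<140 and c[0]>c[2]*1.2:
        f=lambda xy:-(sil(xy)&m).sum()/(sil(xy)|m).sum()
        o=minimize(f,[.577,-.308],method='Nelder-Mead',options=dict(initial_simplex=[[.577,-.308],[.585,-.308],[.577,-.300]]))
        print('mask',d['p'],m.sum(),c,'fit',o.x,o.fun)
im=s['img'].copy(); 
cs,_=cv2.findContours(sil(o.x).astype(np.uint8),0,2); cv2.drawContours(im,cs,-1,(255,0,255),1)
cv2.imwrite('pics/f_'+sys.argv[1],im[:,:,::-1])
st=r.state(); print(st['tool_pos'],st['finger_gap'])
E
python3 fitb.py w6.png
```

```text
time_s: 4.6
tool_pos: [0.5789, -0.3049, 0.1742]
orientation: [[-0.507, 0.862, 0.003], [0.862, 0.507, -0.002], [-0.004, 0.002, -1.0]]
force: [-0.0, 0.2, 0.1]
finger_gap: 0.0638
finger_force: 0.0
0.81 [ 0.4982 -0.2998  0.0561]
0.76 [ 0.4986 -0.372   0.0559]
0.65 [ 0.5761 -0.3071  0.0575]
mask 0.75 1395 [148.2244 100.4703  58.2251] fit [ 0.5807 -0.3099] -0.8475091130012151
[ 0.5788 -0.3056  0.1743] 0.06389475379081667
```

View pics/f_w6.png

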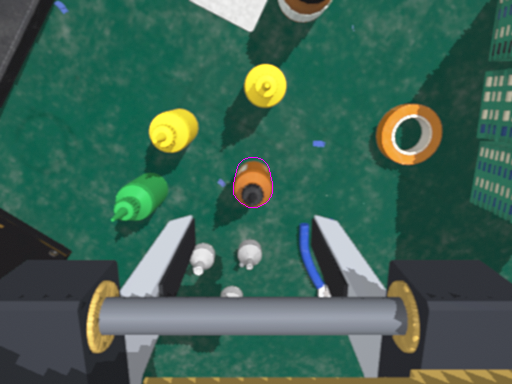

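The fit agrees with the picture: the bottle is at (252,185), centred on the finger axis to within about 1 mm. I'll nudge and descend.

```bash
python3 -m pendant '[{"slide":[1,-3,-10],"dr":[0,0,0]},{"slide":[0,0,-20],"dr":[0,0,0]},{"slide":[0,0,-25],"dr":[0,0,0]},{"slide":[0,0,-25],"dr":[0,0,0]},{"slide":[0,0,-25],"dr":[0,0,0]},{"slide":[0,0,-20],"dr":[0,0,0]},{"slide":[0,0,-15],"dr":[0,0,0]},{"slide":[0,0,-7],"dr":[0,0,0]},{"slide":[0,0,0],"dr":[0,0,0]},{"slide":[0,0,0],"dr":[0,0,0]}]'
```

```text
time_s: 5.75
tool_pos: [0.5791, -0.3087, 0.0252]
orientation: [[-0.506, 0.863, 0.001], [0.863, 0.506, -0.001], [-0.002, 0.001, -1.0]]
force: [0.7, 0.5, 0.6]
finger_gap: 0.064
finger_force: 0.0
```

```bash
Z='{"slide":[0,0,0],"dr":[0,0,0]}'; python3 -m pendant '[{"slide":[0,0,0],"dr":[0,0,0]},{"slide":[0,0,0],"dr":[0,0,0]},{"slide":[0,0,0],"dr":[0,0,0]},{"slide":[0,0,0],"dr":[0,0,0]},{"slide":[0,0,0],"dr":[0,0,0]}]' -0.17 7; python3 -m pendant '[{"slide":[0,0,0],"dr":[0,0,0]},{"slide":[0,0,0],"dr":[0,0,0]},{"slide":[0,0,0],"dr":[0,0,0]},{"slide":[0,0,0],"dr":[0,0,0]},{"slide":[0,0,0],"dr":[0,0,0]},{"slide":[0,0,0],"dr":[0,0,0]}]' -0.4 7
```

```text
time_s: 6.25
tool_pos: [0.5785, -0.3082, 0.0244]
orientation: [[-0.506, 0.863, 0.0], [0.863, 0.506, -0.0], [-0.0, 0.0, -1.0]]
force: [-0.4, 0.8, -0.4]
finger_gap: 0.0392
finger_force: 0.0
time_s: 6.85
tool_pos: [0.5786, -0.3082, 0.0244]
orientation: [[-0.506, 0.863, 0.0], [0.863, 0.506, -0.0], [-0.0, 0.0, -1.0]]
force: [1.4, 1.0, 0.6]
finger_gap: 0.0351
finger_force: 6.9
```

Gripped at 35.1 mm and 6.9 N. Lifting.

```bash
python3 -m pendant '[{"slide":[0,0,5],"dr":[0,0,0]},{"slide":[0,0,10],"dr":[0,0,0]},{"slide":[0,0,20],"dr":[0,0,0]},{"slide":[0,0,30],"dr":[0,0,0]},{"slide":[0,0,35],"dr":[0,0,0]},{"slide":[0,0,35],"dr":[0,0,0]},{"slide":[0,0,35],"dr":[0,0,0]},{"slide":[0,0,30],"dr":[0,0,0]},{"slide":[0,0,20],"dr":[0,0,0]},{"slide":[0,0,10],"dr":[0,0,0]},{"slide":[0,0,5],"dr":[0,0,0]},{"slide":[0,0,0],"dr":[0,0,0]}]'
```

```text
time_s: 8.05
tool_pos: [0.5783, -0.3081, 0.2591]
orientation: [[-0.506, 0.863, -0.0], [0.863, 0.506, 0.0], [0.0, -0.0, -1.0]]
force: [-0.7, -0.8, -1.7]
finger_gap: 0.035
finger_force: 6.9
```

```bash
python3 -m pendant '[{"slide":[-2,5,5],"dr":[0,0,-0.02]},{"slide":[-4,15,5],"dr":[0,0,-0.05]},{"slide":[-4,25,5],"dr":[0,0,-0.05]},{"slide":[-4,30,5],"dr":[0,0,-0.05]},{"slide":[-4,32,0],"dr":[0,0,-0.05]},{"slide":[-4,32,0],"dr":[0,0,-0.05]},{"slide":[-4,32,0],"dr":[0,0,-0.05]},{"slide":[-4,32,0],"dr":[0,0,-0.05]},{"slide":[0,32,0],"dr":[0,0,-0.05]},{"slide":[0,32,0],"dr":[0,0,-0.05]},{"slide":[0,32,0],"dr":[0,0,-0.05]},{"slide":[0,32,0],"dr":[0,0,-0.05]}]'; python3 -m pendant '[{"slide":[0,32,0],"dr":[0,0,-0.05]},{"slide":[0,32,0],"dr":[0,0,-0.05]},{"slide":[0,32,0],"dr":[0,0,-0.05]},{"slide":[0,32,0],"dr":[0,0,-0.05]},{"slide":[1,30,0],"dr":[0,0,-0.05]},{"slide":[1,28,0],"dr":[0,0,-0.05]},{"slide":[2,25,0],"dr":[0,0,-0.05]},{"slide":[2,20,0],"dr":[0,0,-0.05]},{"slide":[2,15,0],"dr":[0,0,-0.05]},{"slide":[1,10,0],"dr":[0,0,-0.05]},{"slide":[0,3,0],"dr":[0,0,-0.01]},{"slide":[0,0,0],"dr":[0,0,0]}]'
python3 - <<'E'
from h import *
s=wrist('w7.png')
im=s['img'].copy()
for p in [(.5581,.2839,.004)]: cv2.circle(im,tuple(px(s,p).astype(int)),3,(255,0,0),1)
c=np.array([.5409,.2558]);a=np.radians(58.6);d=np.array([np.cos(a),np.sin(a)]);n=np.array([-d[1],d[0]])
q=np.array([px(s,np.r_[c+i*.068*d+j*.035*n,.024]) for i,j in((1,1),(1,-1),(-1,-1),(-1,1))]).astype(int)
cv2.polylines(im,[q],True,(0,255,0),1); cv2.imwrite('pics/w7o.png',im[:,:,::-1]); print(r.state()['tool_pos'])
E
```

```text
time_s: 9.25
tool_pos: [0.5475, 0.0244, 0.2782]
orientation: [[0.043, 0.999, -0.002], [0.999, -0.043, 0.0], [0.0, -0.002, -1.0]]
force: [1.8, 0.0, -1.5]
finger_gap: 0.0345
finger_force: 6.9
time_s: 10.45
tool_pos: [0.5569, 0.282, 0.2784]
orientation: [[0.522, 0.853, -0.002], [0.853, -0.522, -0.001], [-0.001, -0.001, -1.0]]
force: [0.3, 0.0, -1.6]
finger_gap: 0.0348
finger_force: 6.9
[0.55701522 0.28160812 0.2786197 ]
```

View pics/w7o.png

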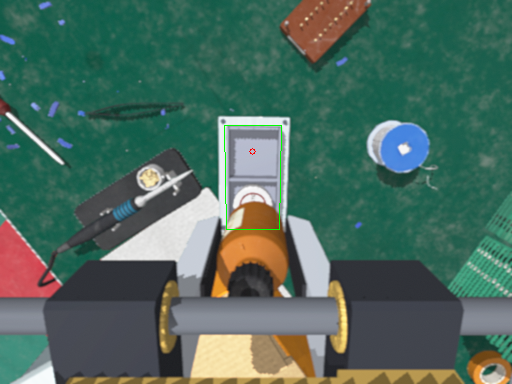

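The overlay agrees within about 2 mm, the bottle hangs upright, and the well is at (254,153). Descending.

```bash
python3 -m pendant '[{"slide":[0,0,-10],"dr":[0,0,0]},{"slide":[0,0,-20],"dr":[0,0,0]},{"slide":[0,0,-30],"dr":[0,0,0]},{"slide":[0,0,-35],"dr":[0,0,0]},{"slide":[0,0,-35],"dr":[0,0,0]},{"slide":[0,0,-35],"dr":[0,0,0]},{"slide":[0,0,-25],"dr":[0,0,0]},{"slide":[0,0,-20],"dr":[0,0,0]},{"slide":[0,0,-15],"dr":[0,0,0]},{"slide":[0,0,-8],"dr":[0,0,0]},{"slide":[0,0,-4],"dr":[0,0,0]},{"slide":[0,0,0],"dr":[0,0,0]}]'; python3 -m pendant '[{"slide":[0,0,0],"dr":[0,0,0]},{"slide":[0,0,0],"dr":[0,0,0]}]'
```

```text
time_s: 11.7
tool_pos: [0.5577, 0.2818, 0.0424]
orientation: [[0.523, 0.852, 0.0], [0.852, -0.523, 0.0], [0.0, 0.0, -1.0]]
force: [0.7, -0.2, -1.0]
finger_gap: 0.0349
finger_force: 6.9
time_s: 11.9
tool_pos: [0.5582, 0.2821, 0.0434]
orientation: [[0.523, 0.853, 0.002], [0.853, -0.523, 0.001], [0.002, 0.001, -1.0]]
force: [0.1, -0.1, -0.8]
finger_gap: 0.0351
finger_force: 6.9
```

```bash
python3 -m pendant '[{"slide":[0,0,-3],"dr":[0,0,0]},{"slide":[0,0,-3],"dr":[0,0,0]},{"slide":[0,0,-2],"dr":[0,0,0]},{"slide":[0,0,-2],"dr":[0,0,0]},{"slide":[0,0,-1],"dr":[0,0,0]},{"slide":[0,0,0],"dr":[0,0,0]},{"slide":[0,0,0],"dr":[0,0,0]}]'; python3 -m pendant '[{"slide":[0,0,-0.5],"dr":[0,0,0]},{"slide":[0,0,-0.5],"dr":[0,0,0]},{"slide":[0,0,-0.5],"dr":[0,0,0]},{"slide":[0,0,0],"dr":[0,0,0]}]'
```

```text
time_s: 12.6
tool_pos: [0.5575, 0.2819, 0.0313]
orientation: [[0.523, 0.853, 0.0], [0.853, -0.523, 0.0], [0.0, 0.0, -1.0]]
force: [-0.0, -0.4, -1.4]
finger_gap: 0.0349
finger_force: 6.9
time_s: 13.0
tool_pos: [0.5574, 0.2818, 0.0297]
orientation: [[0.523, 0.853, -0.0], [0.853, -0.523, -0.0], [-0.0, -0.0, -1.0]]
force: [0.9, -0.2, -1.4]
finger_gap: 0.034
finger_force: 6.9
```

```bash
python3 -m pendant '[{"slide":[0,0,-0.5],"dr":[0,0,0]},{"slide":[0,0,-0.5],"dr":[0,0,0]},{"slide":[0,0,0],"dr":[0,0,0]}]'; python3 -m pendant '[{"slide":[0,0,-0.5],"dr":[0,0,0]},{"slide":[0,0,0],"dr":[0,0,0]},{"slide":[0,0,0],"dr":[0,0,0]}]'
```

```text
time_s: 13.3
tool_pos: [0.5574, 0.2818, 0.0287]
orientation: [[0.523, 0.853, -0.0], [0.853, -0.523, -0.0], [-0.0, -0.0, -1.0]]
force: [-0.0, 0.5, -0.7]
finger_gap: 0.0344
finger_force: 6.9
time_s: 13.6
tool_pos: [0.5576, 0.2819, 0.0284]
orientation: [[0.523, 0.853, 0.0], [0.853, -0.523, 0.0], [0.0, 0.0, -1.0]]
force: [-0.0, 1.1, -0.2]
finger_gap: 0.0345
finger_force: 6.9
```

```bash
python3 -m pendant '[{"slide":[0,0,-0.4],"dr":[0,0,0]},{"slide":[0,0,0],"dr":[0,0,0]},{"slide":[0,0,0],"dr":[0,0,0]}]'
```

```text
time_s: 13.9
tool_pos: [0.5578, 0.282, 0.0282]
orientation: [[0.523, 0.853, 0.001], [0.853, -0.523, 0.0], [0.001, 0.0, -1.0]]
force: [-0.3, 0.3, 2.4]
finger_gap: 0.0343
finger_force: 6.9
```

Light contact (2.4 N). Release and go straight up.

```bash
python3 -m pendant '[{"slide":[0,0,0],"dr":[0,0,0]},{"slide":[0,0,0],"dr":[0,0,0]},{"slide":[0,0,0],"dr":[0,0,0]},{"slide":[0,0,0],"dr":[0,0,0]},{"slide":[0,0,0],"dr":[0,0,0]}]' 0.2; python3 -m pendant '[{"slide":[0,0,5],"dr":[0,0,0]},{"slide":[0,0,10],"dr":[0,0,0]},{"slide":[0,0,20],"dr":[0,0,0]},{"slide":[0,0,30],"dr":[0,0,0]},{"slide":[0,0,40],"dr":[0,0,0]},{"slide":[0,0,40],"dr":[0,0,0]},{"slide":[0,0,40],"dr":[0,0,0]},{"slide":[0,0,30],"dr":[0,0,0]},{"slide":[0,0,15],"dr":[0,0,0]},{"slide":[0,0,0],"dr":[0,0,0]},{"slide":[0,0,0],"dr":[0,0,0]}]'; python3 -c "
from h import *
wrist('w8.png')"
```

```text
time_s: 14.4
tool_pos: [0.5574, 0.2818, 0.0278]
orientation: [[0.523, 0.853, -0.0], [0.853, -0.523, -0.0], [-0.0, -0.0, -1.0]]
force: [1.3, -0.4, -0.4]
finger_gap: 0.0564
finger_force: 0.0
time_s: 15.5
tool_pos: [0.5568, 0.2816, 0.2565]
orientation: [[0.523, 0.852, -0.002], [0.852, -0.523, -0.001], [-0.002, -0.001, -1.0]]
force: [0.9, -0.4, -0.6]
finger_gap: 0.0563
finger_force: 0.0
```

View pics/w8.png

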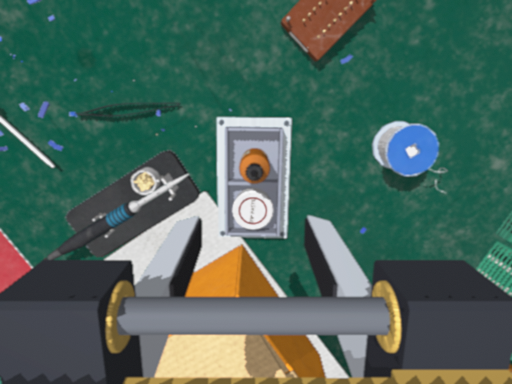

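The bottle stands upright in the empty well at (254,165) with the tin still in place at (253,210), and the gripper is clear.

```bash
python3 -c "
from h import *
print(order.job_done())"
```

```text
the job is handed in; nothing more can be done
None
```

The brown flux bottle is standing upright in the caddy's empty well and released. I gripped it at 6.9 N and set it down with about 2.4 N of contact, and the job was handed in after about 15.5 s of the 42 s allowed.

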